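Hold the spring clip gaping over the recipe card

ROBOT

A 6-joint arm with a two-finger parallel gripper is mounted at the origin on the work surface. World frame = base frame: x ahead of the robot, y to its left, z up, the work surface at z = 0. Lengths are in m, angles in rad, forces in N, time in s.
With the tool pointing down it reaches from about 0.375 to 0.925 m from the base axis. Payload 5.7 kg.
Tool frame: the origin (TCP) lies between the finger pads; the fingertips stand 25 mm ahead of it and the grasp point (between the pads) lies 6 mm ahead of it; z points along the fingers, y is the line along which they close (so a half turn about z gives the same grasp; the last joint's range is limited). The gripper opens to 85 mm and grips with 20 to 120 N. Pads are 22 mm wide; open, the fingers measure 114 mm over their backs; the gripper's body (76 mm by 85 mm) begins 54 mm behind the grasp point. The pads swing forward as they close: fully open they stand 13 mm farther back than shut.
Start: joints at [-1.222, 0.359, 1.51, -0, 1.272, -0.115], TCP at [0.268, -0.537, 0.256] pointing down, gripper open.
Joint ranges: [-2.97, 2.97], [-1.01, 2.36], [0.21, 2.38], [-0.96, 4.11], [0.2, 2.71], [-2.98, 2.98]. Speed limits (rad/s): [2.39, 2.39, 3.14, 3.14, 3.14, 3.14].

INTERFACE

Orientations are given as a unit quaternion [x, y, z, w].
In Python, from bench import manip gives the robot as it stands.
- The arm moves only by the tool send_rows, never from a script. Its argument "plan" is a list that holds one entry, the list of rows, each a list of 7 numbers: the opening, from 0 (shut) to 1 (fully open), then the shift along the world's x, y, z scaled (see below), then the turn, a rotation vector about the world's x, y, z scaled (see below). A call has 1 to 5 rows; each row shifts and turns the commanded pose from where the row before left it; what a row does not reach is not made up. The controller multiplies each number of a shift by 30 mm and each number of a turn by 0.1 rad. A row lasts 1/10 s, in which the tool goes at most 50 mm and 8.59 degrees, less where a joint would pass 70% of its speed; a pose out of reach is approached as far as the arm can. A call with a number of a shift or a turn outside -1 to 1 is refused whole. A call with a gripper value outside its range is refused whole. The fingers move at their own pace and stop on an object; the grip force is fixed at half the most. Time passes only in rows, so rows that do not move let the fingers close. It gives the time, the measured TCP pose, the force, the opening and the grip force at its end, in the units of the state.
- manip.state(): the state, without advancing time (a new reading comes with each control period).
- manip.snapshot(name): name is "side" or "top"; returns the picture (400x640x3 uint8, red, green, blue); there is no depth.
- manip.camera_params(name): a dict with "fovy" (degrees; the focal length in pixels is half the picture's height over the tangent of half this angle, whatever the lens; pixels are square), "cx", "cy" (the principal point, pixels), "k1" (the pictures are not rectified: a ray, as slopes to the right and down, at radius r is drawn at 1 + k1 r^2 times it, then the intrinsics apply), "rvec" (rotation vector, rad) and "tvec" (3), from world to camera coordinates, as OpenCV has them. Camera axes: x right, y down, z forward; pixel columns grow to the right and rows downward; lengths in m; the calibration is good to about 2 mm. A picture is of the moment at which its call begins. camera_params takes no time and is no camera call.
- manip.sign_off(): hands the job in; it is judged then, once.
The state is a dict: "clock": time; "joint_positions": joint angles; "dq": joint speeds; "joint_efforts": joint torques, N m; "tcp_pos": TCP position; "tool_rot": TCP orientation; "contact_force": force on the tool from outside, world axes, zero at the start; "moment": the same for the moment, N m; "finger_gap": finger opening in m; "finger_force": force on a finger pad.
Only numpy, scipy, OpenCV 4.12 (cv2) and the standard library are available. Lean on these libraries where they do the work, as an engineer would, in place of code of your own. Each camera call takes 0.05 s, during which the arm holds its last target. There are 200 camera calls.

TASK

Take the steel spring clip off its rest by its two grip plates, squeeze it wide open and hold it upright and gaping over the middle of the recipe card's top edge: the edge well up between the two jaws, the clip in line with the card and not touching it, ready for a slip of paper to be tucked in. Finish while still holding the clip open like that: do not let go and do not let it close on the card. Be gentle with the card, and leave its stand and the other things on the bench where they are.

Things in the scene. Friction and masses are not known exactly. Their poses are not given: they have to be found in the camera images.
- clip: Steel spring clip, upright on its rest at first, about 75 g. Origin: middle of its hinge pin (11 mm diameter) along the clip's y; z points from jaws to grip plates, x is the direction in which it opens. Symmetric in x. Two jaws hang 38 mm below the pin, 50 mm wide in y, each with an inward lip 6 mm high at the bottom. Two grip plates rise above the pin like a V.
- plate_a (a point): Centre of the outer face of the +x grip plate (flat, 32 mm wide in y, 38 mm long, 4 mm thick). Parked, the plates lean out: outer faces 55 mm apart at the top (40 mm above the pin), 29 mm at the foot (4 mm above). Squeezing both plates together along x opens the jaws. Fully open they are parallel and upright, 9 to 47 mm above the pin, 24 mm over the outer faces.
- plate_b (a point): The same on the -x side. It takes about 5 to 7 N on each plate to start opening and 14 N to hold it fully open; there the clip is at a stop and may be squeezed against it. Let go, it snaps shut.
- jaw_a (a joint): Opening of the jaw on the clip's +x side, rad: 0 as parked (lips 4 mm apart, biting the tongue), -0.06 shut empty, 0.36 fully open (lips 26 mm apart or more, the inside 22 mm apart 20 mm below the pin).
- jaw_b (a joint): The same for the jaw on the clip's -x side; always moves equally with jaw_a.
- jaw_a_tip (a point): Inner lower edge of jaw a's lip, mid width (38 mm below the pin when parked).
- jaw_b_tip (a point): Inner lower edge of jaw b's lip, mid width.
- rest: Clip rest, fixed to the bench: a wooden block 60 x 90 x 45 mm (x, y, z) with an upright steel tongue on it, 4 mm thick in x, 70 mm wide in y, top 85 mm above the bench. Origin under the block's centre. The clip bites this tongue at the start, its pin 12 mm above the tongue's top; the clip comes off straight upwards once opened.
- tongue_top (a point): Middle of the tongue's top edge.
- card_stand: Recipe card in its stand, loose on the bench, 0.6 kg. The foot is 70 x 120 x 25 mm (x, y, z) with two steel strips; a stiff pale card 4 mm thick in x and 100 mm wide in y stands upright in it, top edge 130 mm above the bench. Origin under the foot's centre; the card stands over the centre. Either face may be turned to the robot as far as this job goes.
- card_edge (a point): Middle of the card's top edge, 130 mm above the stand's origin; the edge runs along the stand's y.
- pitcher: Bystander: steel milk pitcher with a handle, 84 mm diameter, 100 mm high, loose. Origin under its centre.
- dosing_cup: Bystander: small aluminium dosing cup, 58 mm diameter, 50 mm high, loose, on the 5 mm bamboo mat (130 x 200 mm). Origin under its centre.
- tamper_holder: Bystander: holder 85 x 85 x 30 mm with a tamper standing in it, 94 mm high in all, loose. Origin under its centre.

How it is judged:
By the outcome, as a careful person would: the job done as asked, in the order asked, and still so for the second after the job is handed in, while the arm keeps its last pose, push and grip.
It also fails if it takes over 38 s, if anything falls off the work surface, if the arm or the gripper's body presses on something with over 40 N, if the wrist force passes 120 N, or if a joint passes its speed limit or range.

## Working session

There is one attempt and no reset: what is moved stays moved. The work goes in short steps, Python scripts to look and compute and a tool call to move; the robot and the scene stay as the last step left them, time stands still between calls to the robot, and variables do not carry over. Pictures are saved under pics/ and viewed, at most 10 in all, crops included, and the job is handed in when it is done.

Besides the shell and the picture viewer there is one more tool, called after "Call:" as name(argument=value, ...) on one line, values as JSON. send_rows: Moves the arm, as the interface text tells. Its arguments: {"type":"object","properties":{"plan":{"type":"array","items":{"type":"array","items":{"type":"array","items":{"type":"number","minimum":-1,"maximum":1}}}}},"required":["plan"]}

```bash
ls; mkdir -p pics
python3 - <<'E'
from bench import manip
import cv2
for n in("side","top"):
    cv2.imwrite(f"pics/{n}0.png",manip.snapshot(n)[:,:,::-1]); print(n,manip.camera_params(n))
print(manip.state())
E
```

```text
pics
side {'fovy': 45.95896629310687, 'cx': 319.7263344554305, 'cy': 200.55551569266098, 'k1': -0.1269927362628975, 'rvec': array([ 0.79953413, -2.48014575,  1.18804947]), 'tvec': array([0.51956692, 0.31830967, 0.91351245])}
top {'fovy': 52.742088359438384, 'cx': 315.8123358768397, 'cy': 204.43212351381715, 'k1': -0.009553201281439432, 'rvec': array([ 2.16841101, -2.22256943,  0.01590921]), 'tvec': array([0.03445504, 0.61155549, 1.06088933])}
{'clock': 0.1, 'joint_positions': array([-1.22206980e+00,  3.59407052e-01,  1.51131728e+00, -3.15797664e-05,
        1.27247135e+00, -1.15090630e-01]), 'dq': array([ 0.00044551, -0.00091339, -0.00072517,  0.00195657,  0.00121115,
        0.00038928]), 'joint_efforts': array([ 1.28915286e-03, -5.28648019e+01, -2.79349011e+01,  1.03417528e-04,
        5.12025843e-03,  1.22934145e-05]), 'tcp_pos': array([ 0.26821639, -0.53608983,  0.25555566]), 'tool_rot': array([ 9.73228126e-01,  2.29839883e-01, -1.08404328e-04, -7.94292943e-04]), 'contact_force': array([ 0.09453749, -0.40459772,  0.34545767]), 'moment': array([-0.03469799,  0.0055986 ,  0.0478218 ]), 'finger_force': 0.0, 'finger_gap': 0.08533428238687253}
```

View pics/side0.png

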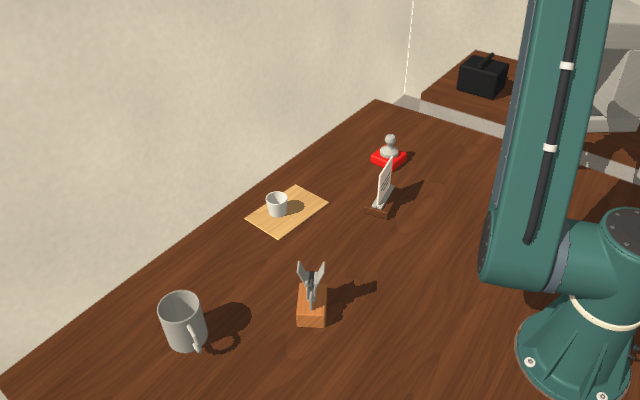

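View pics/top0.png

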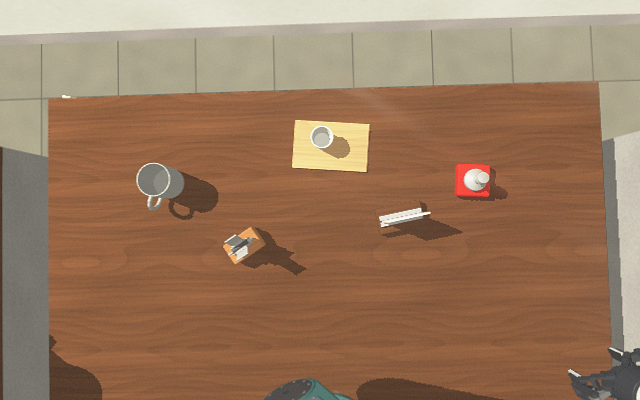

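The side view shows the clip on its rest at about (312,285) and the card at (385,185). In the top view the clip is at (243,245), the card at (404,217) and the gripper at lower right. I'll enlarge these areas to measure them.

```bash
cat > h.py <<'E'
import numpy as np, cv2
from bench import manip
def cam(n):
    c=manip.camera_params(n); f=200/np.tan(np.radians(c['fovy'])/2)
    R=cv2.Rodrigues(c['rvec'])[0]
    K=np.array([[f,0,c['cx']],[0,f,c['cy']],[0,0,1.]])
    return K,np.array([c['k1'],0,0,0.]),R,np.array(c['tvec']),c['rvec']
def ray(n,px):
    K,d,R,t,_=cam(n)
    u=cv2.undistortPoints(np.array([[px]],float),K,d)[0,0]
    return -R.T@t, R.T@np.array([u[0],u[1],1])
def onz(n,px,z):
    o,v=ray(n,px); return o+v*(z-o[2])/v[2]
def tri(a,b):
    A=[];B=[]
    for n,px in(("side",a),("top",b)):
        o,v=ray(n,px); v=v/np.linalg.norm(v); P=np.eye(3)-np.outer(v,v); A.append(P);B.append(P@o)
    return np.linalg.lstsq(np.vstack(A),np.hstack(B),rcond=None)[0]
def proj(n,p):
    K,d,R,t,rv=cam(n)
    return cv2.projectPoints(np.array(p,float).reshape(-1,1,3),rv,t,K,d)[0][:,0]
def crop(n,im,x,y,w,h,s):
    return cv2.resize(im[y:y+h,x:x+w],None,fx=s,fy=s,interpolation=cv2.INTER_CUBIC)
E
python3 - <<'E'
import cv2,numpy as np
from h import crop
s=cv2.imread("pics/side0.png");t=cv2.imread("pics/top0.png")
a=np.hstack([crop(0,t,217,220,50,50,6),crop(0,t,370,192,80,50,6)][:2])
b=np.hstack([crop(0,s,285,255,65,75,4),crop(0,s,355,145,65,75,4)])
b=cv2.copyMakeBorder(b,0,0,0,a.shape[1]-b.shape[1],cv2.BORDER_CONSTANT)
cv2.imwrite("pics/c0.png",np.vstack([a,b]))
E
```

```text
(no output)
```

View pics/c0.png

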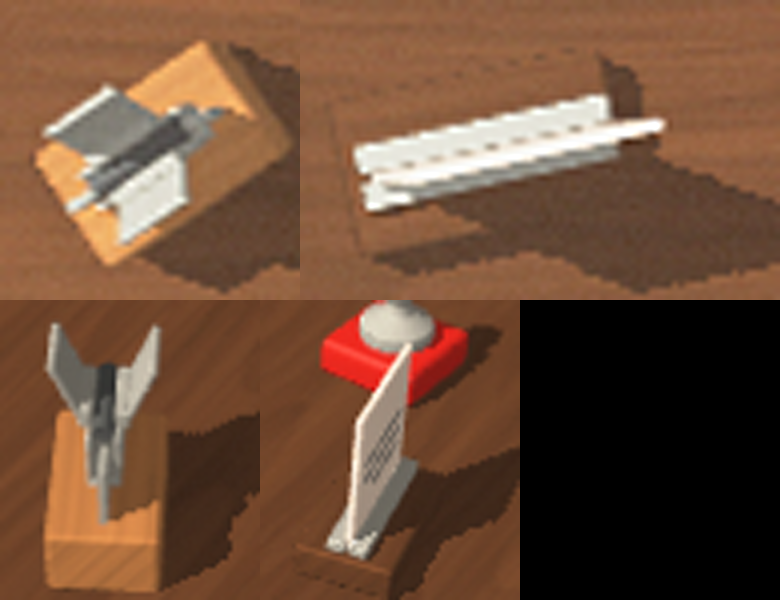

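Run:
```python
from h import *
np.set_printoptions(precision=4,suppress=True)
T=lambda u,v:((u+.5)/6-.5+217,(v+.5)/6-.5+220)
C=lambda u,v:((u-300+.5)/6-.5+370,(v+.5)/6-.5+192)
S=lambda u,v:((u+.5)/4-.5+285,(v-300+.5)/4-.5+255)
SC=lambda u,v:((u-260+.5)/4-.5+355,(v-300+.5)/4-.5+145)
P=[onz("top",T(*p),.137) for p in((45,135),(112,88),(120,240),(187,195))]
for p in P:print(p)
print("ctr",np.mean(P,0)); 
for a,b in((0,1),(2,3)):
    d=P[b]-P[a];print("y axis ang",np.degrees(np.arctan2(d[1],d[0])),np.linalg.norm(d))
print("block",[onz("top",T(*p),.045)[:2] for p in((205,42),(110,265),(35,155))])
# side plate tops near corners
print("side tri", tri(S(55,325),T(45,135)), tri(S(157,327),T(120,240)))
e=[onz("top",C(*p),.13) for p in((388,187),(660,125))]
print("card",e,np.mean(e,0),np.linalg.norm(e[1]-e[0]),np.degrees(np.arctan2(*(e[1]-e[0])[1::-1])))
e=[onz("side",SC(*p),.13) for p in((357,420),(409,346))]
print("card side",e,np.mean(e,0),np.linalg.norm(e[1]-e[0]),np.degrees(np.arctan2(*(e[1]-e[0])[1::-1])))
# bright card mask in both
for n in("pics/top0.png",):
    im=cv2.imread(n)[192:242,370:450].astype(int)
    m=(im.min(2)>170); ys,xs=np.nonzero(m); print(xs.min()+370,xs.max()+370,ys.min()+192,ys.max()+192)
```

```text
[0.525  0.2343 0.137 ]
[0.5428 0.2077 0.137 ]
[0.4835 0.2056 0.137 ]
[0.5004 0.1791 0.137 ]
ctr [0.5129 0.2067 0.137 ]
y axis ang -56.363226570213 0.032000147703628565
y axis ang -57.523177647775505 0.031498068668511674
block [array([0.5582, 0.1875]), array([0.4639, 0.2302]), array([0.5116, 0.2617])]
side tri [0.5263 0.2277 0.1632] [0.4857 0.1998 0.1627]
card [array([ 0.5612, -0.1424,  0.13  ]), array([ 0.5828, -0.2493,  0.13  ])] [ 0.572  -0.1959  0.13  ] 0.1089852954610822 -78.55098521938869
card side [array([ 0.5669, -0.1532,  0.13  ]), array([ 0.5817, -0.2474,  0.13  ])] [ 0.5743 -0.2003  0.13  ] 0.09531205882781515 -81.06778389238215
379 429 208 226
```

Run:
```python
from h import *
np.set_printoptions(precision=4,suppress=True)
T=lambda u,v:((u+.5)/6-.5+217,(v+.5)/6-.5+220)
C=lambda u,v:((u-300+.5)/6-.5+370,(v+.5)/6-.5+192)
S=lambda u,v:((u+.5)/4-.5+285,(v-300+.5)/4-.5+255)
SC=lambda u,v:((u-260+.5)/4-.5+355,(v-300+.5)/4-.5+145)
for n in("side","top"):print(n,ray(n,(320,200)))
q=[tri(S(*a),T(*b)) for a,b in(((48,368),(45,135)),((55,325),(112,88)),((130,418) if 0 else (156,358),(120,240)),((158,327),(187,195)))]
print(np.array(q),np.mean(q,0))
print("strip",[onz("top",C(*p),.04)[:2] for p in((357,150),(605,97))],[onz("top",C(*p),.04)[:2] for p in((367,210),(617,152))])
print("foot",[onz("top",C(*p),.025)[:2] for p in((333,97),(362,255),(600,55))])
print(tri(SC(409,346),C(660,125)),tri(SC(357,420),C(388,187)))
# predicted projections of card edge for hypotheses
for a in(-78,-80):
  u=np.array([np.cos(np.radians(a)),np.sin(np.radians(a)),0])
  far=np.array([.5825,-.2485,.13]); near=far-.1*u
  t=(proj("top",[far,near,near-[0,0,.09]])-[370,192]+.5)*6-.5+[300,0]; s=(proj("side",[far,near])-[355,145]+.5)*4-.5+[260,300]
  print(a,far-.05*u,t.round(),s.round())
```

```text
side (array([0.1106, 0.7172, 0.8241]), array([ 0.4646, -0.6291, -0.6232]))
top (array([ 0.5766, -0.    ,  1.0808]), array([ 0.0439,  0.0074, -0.9991]))
[[0.5257 0.2343 0.1388]
 [0.5428 0.2078 0.1366]
 [0.4839 0.2035 0.1453]
 [0.5001 0.179  0.1365]] [0.5131 0.2061 0.1393]
strip [array([ 0.5759, -0.1431]), array([ 0.596 , -0.2498])] [array([ 0.5501, -0.1467]), array([ 0.5723, -0.2541])]
foot [array([ 0.5992, -0.1355]), array([ 0.5303, -0.146 ]), array([ 0.6146, -0.2518])]
[ 0.5828 -0.2497  0.1283] [ 0.561  -0.1413  0.1393]
-78 [ 0.5721 -0.1996  0.13  ] [[658. 126.]
 [409. 185.]
 [376. 183.]] [[409. 345.]
 [362. 425.]]
-80 [ 0.5738 -0.1993  0.13  ] [[658. 126.]
 [407. 176.]
 [374. 175.]] [[409. 345.]
 [357. 423.]]
```

Call:
send_rows(plan=[[[1,0.33,0.99,0,0,0,0.673],[1,0.33,0.99,0,0,0,0.673],[1,0.33,0.99,0,0,0,0.673],[1,0.33,0.99,0,0,0,0.673],[1,0.33,0.99,0,0,0,0.673]]])

```text
clock: 0.6
tcp_pos: [0.3179, -0.3866, 0.2559]
tool_rot: [0.921, 0.391, -0.0, -0.0]
contact_force: [0.5, -0.0, -0.3]
finger_gap: 0.0854
finger_force: 0.0
```

Call:
send_rows(plan=[[[1,0.33,0.99,0,0,0,0.673],[1,0.33,0.99,0,0,0,0.673],[1,0.33,0.99,0,0,0,0.673],[1,0.33,0.99,0,0,0,0.673],[1,0.33,0.99,0,0,0,0.673]]])

```text
clock: 1.1
tcp_pos: [0.3674, -0.2382, 0.256]
tool_rot: [0.842, 0.539, -0.0, -0.0]
contact_force: [0.6, -0.5, 0.5]
finger_gap: 0.0855
finger_force: 0.0
```

Call:
send_rows(plan=[[[1,0.33,0.99,0,0,0,0.673],[1,0.33,0.99,0,0,0,0.673],[1,0.33,0.99,0,0,0,0.673],[1,0.33,0.99,0,0,0,0.673],[1,0.33,0.99,0,0,0,0.673]]])

```text
clock: 1.6
tcp_pos: [0.4169, -0.0897, 0.2561]
tool_rot: [0.74, 0.673, -0.0, -0.0]
contact_force: [0.8, -1.1, -0.2]
finger_gap: 0.0854
finger_force: 0.0
```

Call:
send_rows(plan=[[[1,0.33,0.99,0,0,0,0.673],[1,0.33,0.99,0,0,0,0.673],[1,0.33,0.99,0,0,0,0.673],[1,0.33,0.99,0,0,0,0.673],[1,0.33,0.99,0,0,0,0.673]]])

```text
clock: 2.1
tcp_pos: [0.4663, 0.0587, 0.256]
tool_rot: [0.617, 0.787, -0.0, -0.0]
contact_force: [0.4, -0.3, 0.1]
finger_gap: 0.0853
finger_force: 0.0
```

Call:
send_rows(plan=[[[1,0.33,0.99,0,0,0,0.673],[1,0.33,0.99,0,0,0,0.673],[1,0.33,0.99,0,0,0,0.673],[1,0.33,0.99,0,0,0,0.673],[1,0.2,0.9,0,0,0,0.673]]])

```text
clock: 2.6
tcp_pos: [0.5123, 0.2047, 0.2559]
tool_rot: [0.476, 0.879, -0.0, -0.0]
contact_force: [-0.3, -0.0, -0.1]
finger_gap: 0.0851
finger_force: 0.0
```

```bash
cat >> h.py <<'E'
from scipy.spatial.transform import Rotation as Ro
def st():
    s=manip.state(); M=Ro.from_quat(s['tool_rot']).as_matrix()
    print('t',round(s['clock'],2),'p',s['tcp_pos'].round(4),'yang',round(np.degrees(np.arctan2(M[1,1],M[0,1])),2),'z',M[:,2].round(4),'gap',round(s['finger_gap'],4),'ff',round(s['finger_force'],1),'F',s['contact_force'].round(1),'q',s['joint_positions'].round(3))
    return s
E
python3 - <<'E'
from h import *
st()
s=manip.snapshot("side")[:,:,::-1]; t=manip.snapshot("top")[:,:,::-1]
a=crop(0,s,250,190,130,150,4); b=crop(0,t,190,190,100,100,4)
b=cv2.copyMakeBorder(b,0,200,0,0,cv2.BORDER_CONSTANT)
cv2.imwrite("pics/p1.png",np.hstack([a,b])[:, :800]); 
print(a.shape,b.shape)
E
```

```text
t 2.6 p [0.5123 0.2047 0.2559] yang 33.15 z [-4.e-04 -1.e-04 -1.e+00] gap 0.0851 ff 0.0 F [-0.3 -0.  -0.1] q [ 0.255  0.29   1.615  0.     1.236 -0.324]
(600, 520, 3) (600, 400, 3)
```

Call:
send_rows(plan=[[[1,0.01,0.015,-0.88,0,0,0],[1,0.01,0.015,-0.88,0,0,0],[1,0,0.015,-0.88,0,0,0],[1,0,0.015,-0.88,0,0,0],[1,0,0,0,0,0,0]]])

```text
clock: 3.2
tcp_pos: [0.5094, 0.2035, 0.1473]
tool_rot: [0.478, 0.878, -0.003, -0.003]
contact_force: [-0.6, 0.7, 0.1]
finger_gap: 0.0852
finger_force: 0.0
```

Run:
```python
from h import *
st()
s=manip.snapshot("side")[:,:,::-1]; t=manip.snapshot("top")[:,:,::-1]
a=crop(0,s,260,210,110,120,5)[:, :500]; b=crop(0,t,205,210,60,60,5)
b=cv2.copyMakeBorder(b,0,300,0,0,cv2.BORDER_CONSTANT)
cv2.imwrite("pics/p2.png",np.hstack([a,b]))
```

```text
t 3.2 p [0.5094 0.2035 0.1473] yang 32.92 z [-0.0077 -0.0023 -1.    ] gap 0.0852 ff 0.0 F [-0.6  0.7  0.1] q [ 0.254  0.413  1.736 -0.     1.    -0.32 ]
```

View pics/p2.png

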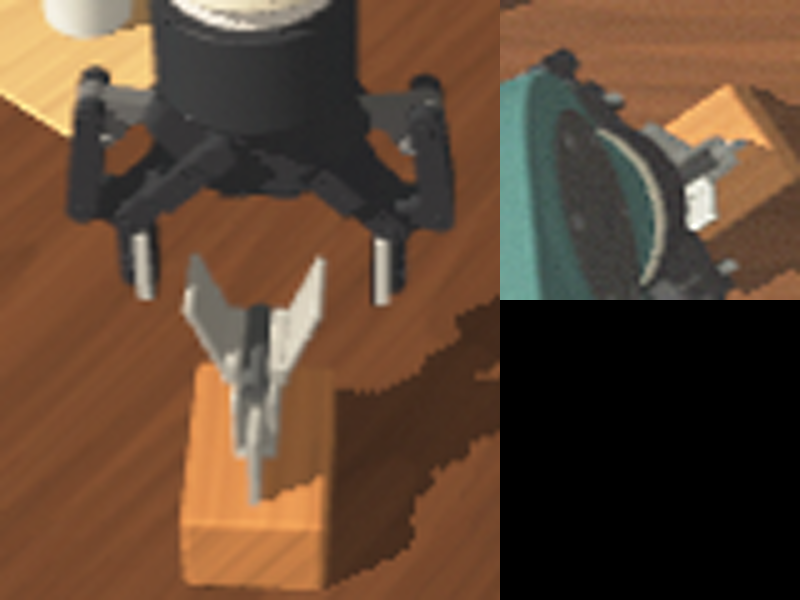

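The open pads straddle the plates: pads at crop columns 148 and 381, plate tops at 190 and 322. The centring looks about right, so I'll check the settled pose and the projected pad tips.

Run:
```python
from h import *
s=st()
M=Ro.from_quat(s['tool_rot']).as_matrix();p=s['tcp_pos']
for zz in(.012,.025):
  print(zz,((proj("side",[p+M@[0,y,zz] for y in(-.0427,.0427)])-[260,210]+.5)*5-.5).round())
x=np.array([np.cos(np.radians(33)),np.sin(np.radians(33)),0]);y=np.array([x[1],-x[0],0])
c=np.array([.513,.2065,.137])
print(((proj("side",[c+a*.0275*x+b*.016*y for a in(1,-1) for b in(-1,1)])-[260,210]+.5)*5-.5).round())
```

```text
t 3.3 p [0.5122 0.2044 0.1506] yang 32.93 z [-1.6e-03 -7.0e-04 -1.0e+00] gap 0.0854 ff 0.0 F [-0.2  0.7 -0.1] q [ 0.255  0.41   1.732 -0.     1.002 -0.32 ]
0.012 [[367. 283.]
 [153. 277.]]
0.025 [[367. 306.]
 [155. 299.]]
[[183. 312.]
 [190. 254.]
 [322. 317.]
 [326. 258.]]
```

Call:
send_rows(plan=[[[1,0.02,0.035,-0.26,0,0,0],[1,0.01,0.035,-0.26,0,0,0],[1,0,0,0,0,0,0],[1,0,0,0,0,0,0]]])

```text
clock: 3.7
tcp_pos: [0.5135, 0.2072, 0.1352]
tool_rot: [0.477, 0.879, -0.0, -0.0]
contact_force: [-0.2, -0.1, 0.2]
finger_gap: 0.0856
finger_force: 0.0
```

Call:
send_rows(plan=[[[0.7,0,0,0,0,0,0],[0.6,0,0,0,0,0,0],[0.5,0,0,0,0,0,0],[0.4,0,0,0,0,0,0],[0.3,0,0,0,0,0,0]]])

```text
clock: 4.2
tcp_pos: [0.5144, 0.2074, 0.1372]
tool_rot: [0.477, 0.879, 0.001, 0.001]
contact_force: [-5.2, -3.3, 15.3]
finger_gap: 0.026
finger_force: 14.6
```

Call:
send_rows(plan=[[[0.2,0,0,0,0,0,0],[0.1,0,0,0,0,0,0],[0,0,0,0,0,0,0],[0,0,0,0,0,0,0],[0,0,0,0,0,0,0]]])

```text
clock: 4.7
tcp_pos: [0.5133, 0.2067, 0.1377]
tool_rot: [0.477, 0.879, -0.0, 0.0]
contact_force: [-7.0, -3.6, 25.8]
finger_gap: 0.0218
finger_force: 58.0
```

Run:
```python
from h import *
s=manip.snapshot("side")[:,:,::-1]
st()
cv2.imwrite("pics/p3.png",crop(0,s,260,210,110,120,5))
```

```text
t 4.75 p [0.5133 0.2067 0.1377] yang 33.0 z [ 5.e-04 -7.e-04 -1.e+00] gap 0.0215 ff 58.0 F [-6.7 -3.6 24.7] q [ 2.590e-01  4.280e-01  1.741e+00 -1.000e-03  9.720e-01 -3.170e-01]
```

View pics/p3.png

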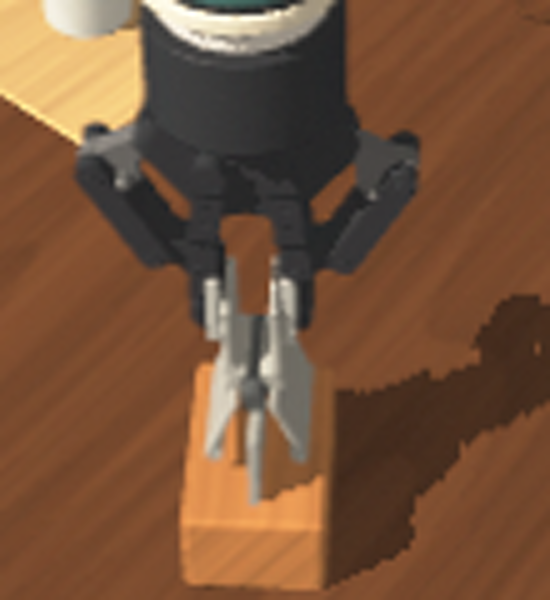

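The clip is open, with jaws splayed at crop (215,450) and (300,455) on either side of the tongue at (255,480). Next I lift straight up.

Call:
send_rows(plan=[[[0,0,0,0.3,0,0,0],[0,0,0,0.5,0,0,0],[0,0,0,0.5,0,0,0],[0,0,0,0.5,0,0,0],[0,0,0,0.5,0,0,0]]])

```text
clock: 5.25
tcp_pos: [0.5134, 0.2071, 0.2047]
tool_rot: [0.477, 0.879, -0.0, -0.0]
contact_force: [0.5, -0.1, -0.7]
finger_gap: 0.0214
finger_force: 60.1
```

Call:
send_rows(plan=[[[0,0,0,0.6,0,0,0],[0,0,0,0.6,0,0,0],[0,0,0,0.6,0,0,0],[0,0,0,0.4,0,0,0],[0,0,0,0,0,0,0]]])

```text
clock: 5.75
tcp_pos: [0.5146, 0.2074, 0.2718]
tool_rot: [0.477, 0.879, 0.001, 0.001]
contact_force: [0.7, 0.1, -0.8]
finger_gap: 0.0216
finger_force: 60.1
```

Run:
```python
from h import *
s=manip.snapshot("side")[:,:,::-1]
st()
cv2.imwrite("pics/p4.png",crop(0,s,250,150,120,120,5))
```

```text
t 5.8 p [0.5139 0.2072 0.2706] yang 32.97 z [ 1.4e-03  4.0e-04 -1.0e+00] gap 0.0217 ff 60.1 F [ 0.   0.4 -0.8] q [ 0.259  0.279  1.592  0.     1.268 -0.317]
```

View pics/p4.png

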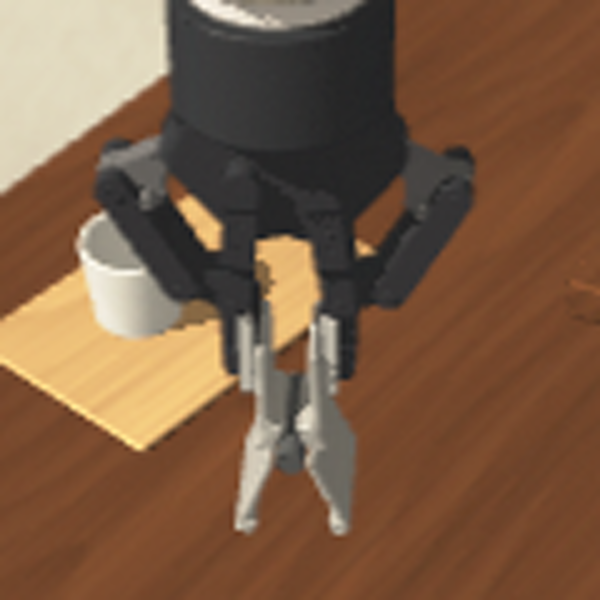

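Call:
send_rows(plan=[[[0,0.14,-0.5,0,0,0,-0.26],[0,0.14,-0.967,0,0,0,-0.26],[0,0.14,-0.967,0,0,0,-0.26],[0,0.14,-0.967,0,0,0,-0.26],[0,0.14,-0.967,0,0,0,-0.26]]])

```text
clock: 6.3
tcp_pos: [0.5339, 0.0741, 0.2688]
tool_rot: [0.534, 0.845, -0.001, -0.001]
contact_force: [-0.2, -0.4, -0.9]
finger_gap: 0.0218
finger_force: 60.1
```

Call:
send_rows(plan=[[[0,0.14,-0.967,0,0,0,-0.26],[0,0.14,-0.967,0,0,0,-0.26],[0,0.14,-0.967,0,0,0,-0.26],[0,0.14,-0.967,0,0,0,-0.26],[0,0.14,-0.967,0,0,0,-0.26]]])

```text
clock: 6.8
tcp_pos: [0.5547, -0.071, 0.2687]
tool_rot: [0.588, 0.809, -0.001, -0.001]
contact_force: [1.0, 0.7, -1.0]
finger_gap: 0.0214
finger_force: 60.1
```

Call:
send_rows(plan=[[[0,0.14,-0.967,0,0,0,-0.26],[0,0.14,-0.967,0,0,0,-0.26],[0,0.14,-0.967,0,0,0,-0.26],[0,0.14,-0.967,0,0,0,-0.26],[0,0,-0.4,0,0,0,-0.26]]])

```text
clock: 7.3
tcp_pos: [0.5719, -0.2002, 0.2687]
tool_rot: [0.64, 0.768, -0.001, -0.0]
contact_force: [-0.8, 0.1, -0.6]
finger_gap: 0.0214
finger_force: 60.1
```

Call:
send_rows(plan=[[[0,0,0,0,0,0,0],[0,0,0,0,0,0,0]]])

```text
clock: 7.5
tcp_pos: [0.5715, -0.1964, 0.2692]
tool_rot: [0.639, 0.769, -0.0, -0.001]
contact_force: [-0.3, -0.4, 0.0]
finger_gap: 0.0215
finger_force: 60.1
```

Run:
```python
from h import *
s=manip.snapshot("side")[:,:,::-1];t=manip.snapshot("top")[:,:,::-1]
st()
cv2.imwrite("pics/top5.png",t);cv2.imwrite("pics/side5.png",s)
a=crop(0,s,350,100,70,120,5);b=crop(0,t,365,180,90,60,5)
b=cv2.copyMakeBorder(b,0,300,0,0,cv2.BORDER_CONSTANT)
cv2.imwrite("pics/p5.png",np.hstack([a,b]))
```

```text
t 7.6 p [ 0.5718 -0.1958  0.2697] yang 10.69 z [-1.e-03  9.e-04 -1.e+00] gap 0.0215 ff 60.1 F [ 0.2  0.1 -0.3] q [-0.444  0.354  1.482  0.     1.306 -0.631]
```

View pics/p5.png

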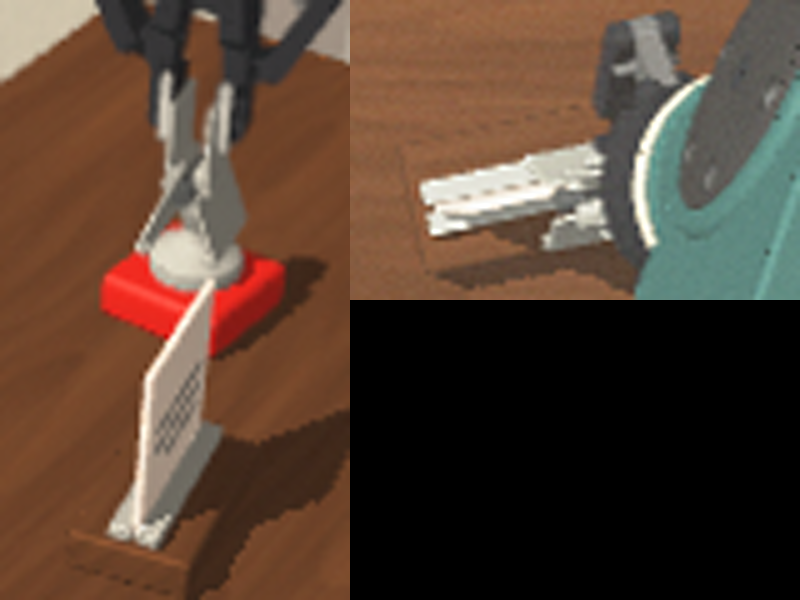

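Run:
```python
from h import *
np.set_printoptions(precision=4,suppress=True)
# p4: tool frame rel; near end offset e along horizontal clip y; find height under TCP
A=lambda u,v,x0,y0,s=5:((u+.5)/s-.5+x0,(v+.5)/s-.5+y0)
p=np.array([.5139,.2072,.2706]);a=np.radians(33)
x=np.array([np.cos(a),np.sin(a),0]);y=np.array([-x[1],x[0],0])
def hit(px,p,x,y,e):
    o,v=ray("side",px); k=((p+e*y-o)@y)/(v@y); h=o+k*v-p; return h@x,h@y,h[2]
for nm,px in(("pin",(290,458)),("lip+",(245,528)),("lip-",(340,532))):
    print(nm,[np.round(hit(A(*px,250,150),p,x,y,e),4) for e in(.02,.025,.03)])
p=np.array([.5716,-.196,.2695]);a=np.radians(10.7);x=np.array([np.cos(a),np.sin(a),0]);y=np.array([-x[1],x[0],0])
q=tri(A(143,250,350,100),A(178,165,365,180)); d=q-p; print("tri lip+",q,d@x,d@y,d[2])
q=[onz("top",A(u,v,365,180),z) for u,v,z in((178,165,.19),(193,245,.19))]
for r in q:d=r-p;print("top lips",d@x,d@y)
e=[onz("side",A(*u,350,100),.13) for u in((147,375),(212,283))];print("card side",e,np.mean(e,0),np.degrees(np.arctan2(*(e[1]-e[0])[1::-1])))
# predicted card edge under this estimate, in side p5 crop
b=np.radians(-79.3);u=np.array([np.cos(b),np.sin(b),0]);c=np.array([.573,-.199,.13])
print(((proj("side",[c-.05*u,c+.05*u])-[350,100]+.5)*5-.5).round())
```

```text
pin [array([ 0.001 ,  0.02  , -0.0449]), array([ 0.0005,  0.025 , -0.0401]), array([ 0.    ,  0.03  , -0.0353])]
lip+ [array([ 0.0191,  0.02  , -0.0821]), array([ 0.0184,  0.025 , -0.077 ]), array([ 0.0178,  0.03  , -0.0719])]
lip- [array([-0.0169,  0.02  , -0.0826]), array([-0.0172,  0.025 , -0.0775]), array([-0.0176,  0.03  , -0.0725])]
tri lip+ [ 0.5833 -0.1693  0.1905] 0.016441567464800775 0.02410610907955258 -0.0790330911450487
top lips 0.016810074535817017 0.02416892116447544
top lips -0.018896426460780377 0.025338057351060518
card side [array([ 0.5667, -0.1535,  0.13  ]), array([ 0.5812, -0.2472,  0.13  ])] [ 0.5739 -0.2003  0.13  ] -81.17827595867786
[[148. 380.]
 [211. 282.]]
```

The side and top views agree that the clip is centred under the TCP, with the pin about 42 mm below it and the lips about 78 mm below. I'll shift slightly sideways, then descend to TCP z of about 0.190.

Call:
send_rows(plan=[[[0,0.05,-0.11,0,0,0,-0.05],[0,0,0,-0.3,0,0,0],[0,0,0,-0.4,0,0,0],[0,0,0,-0.2,0,0,0],[0,0,0,0,0,0,0]]])

```text
clock: 8.1
tcp_pos: [0.5727, -0.1996, 0.2412]
tool_rot: [0.64, 0.768, -0.0, -0.002]
contact_force: [-0.6, -0.3, -0.9]
finger_gap: 0.0215
finger_force: 60.1
```

Run:
```python
from h import *
s=manip.snapshot("side")[:,:,::-1];t=manip.snapshot("top")[:,:,::-1]
st()
a=crop(0,s,350,110,70,85,7);b=crop(0,t,370,190,60,50,5)
b=cv2.copyMakeBorder(b,0,a.shape[0]-250,0,0,cv2.BORDER_CONSTANT)
cv2.imwrite("pics/p6.png",np.hstack([a,b]))
```

```text
t 8.2 p [ 0.5736 -0.2002  0.2426] yang 10.35 z [-9.e-04  3.e-04 -1.e+00] gap 0.0212 ff 60.1 F [-0.5  0.1 -0. ] q [-0.449  0.382  1.51  -0.     1.251 -0.63 ]
```

View pics/p6.png

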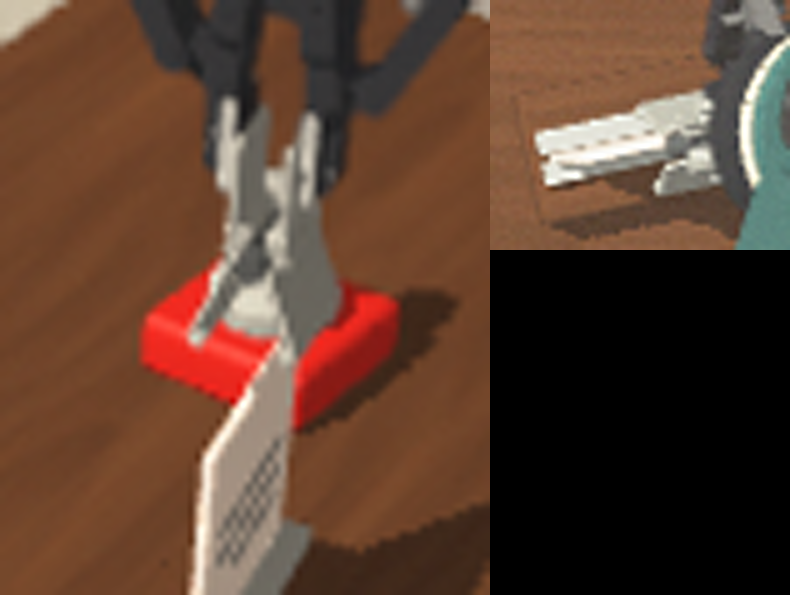

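The top crop shows the card edge lying midway between the two jaws, at about (651,148), so I'll continue down.

Call:
send_rows(plan=[[[0,0,0,-0.3,0,0,0],[0,0,0,-0.3,0,0,0],[0,0,0,-0.3,0,0,0],[0,0,0,0,0,0,0]]])

```text
clock: 8.6
tcp_pos: [0.5726, -0.1998, 0.2141]
tool_rot: [0.641, 0.768, -0.0, -0.002]
contact_force: [-0.5, 0.2, -0.8]
finger_gap: 0.0213
finger_force: 60.1
```

Call:
send_rows(plan=[[[0,0,0,-0.3,0,0,0],[0,0,0,-0.3,0,0,0],[0,0,0,-0.25,0,0,0],[0,0,0,0,0,0,0],[0,0,0,0,0,0,0]]])

```text
clock: 9.1
tcp_pos: [0.5737, -0.2003, 0.1903]
tool_rot: [0.641, 0.768, -0.0, -0.0]
contact_force: [-0.5, 1.0, -0.3]
finger_gap: 0.0215
finger_force: 60.1
```

Run:
```python
from h import *
s=manip.snapshot("side")[:,:,::-1];t=manip.snapshot("top")[:,:,::-1]
st()
a=crop(0,s,350,130,70,85,7);b=crop(0,t,370,190,60,50,5)
b=cv2.copyMakeBorder(b,0,a.shape[0]-250,0,0,cv2.BORDER_CONSTANT)
cv2.imwrite("pics/p7.png",np.hstack([a,b]))
```

```text
t 9.2 p [ 0.5741 -0.2005  0.1909] yang 10.34 z [ 5.e-04 -3.e-04 -1.e+00] gap 0.0213 ff 60.1 F [-0.3 -0.   0. ] q [-0.45   0.433  1.567 -0.     1.141 -0.63 ]
```

View pics/p7.png

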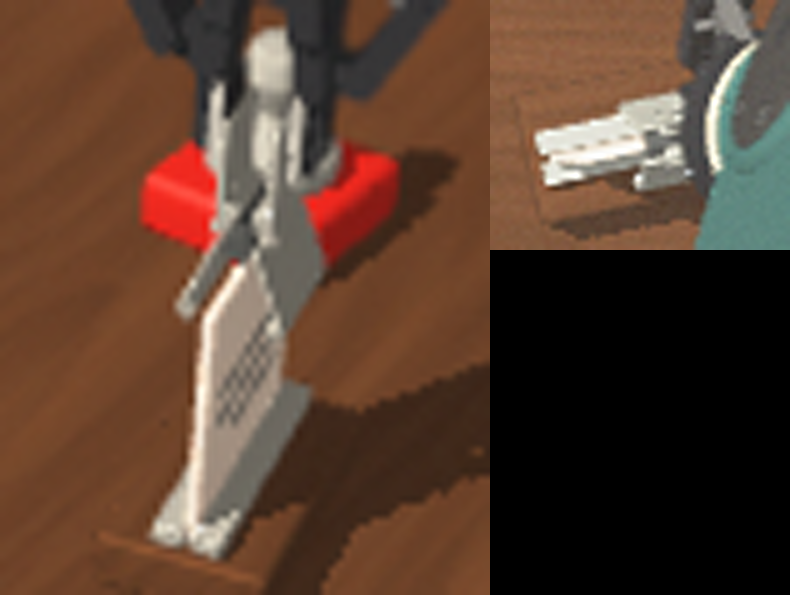

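The card edge sits between the open jaws, well above the lips at crop (185,312) and (285,328). It's centred in both views, with no contact force. I'm handing in.

```bash
python3 -c "
from bench import manip; print(manip.sign_off())"
```

```text
the job is handed in; nothing more can be done
None
```

The job is handed in at about 9 s: the clip is held wide open and upright over the middle of the card's top edge, the edge about 18 mm above the jaw lips, and no contact with the card showed in the force reading or the pictures.

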